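Bring the square specimen round, scan it under the hood

TASK

Turn the specimen carousel by its knob until the bay with the square block faces squarely out of the guard's open front, then take the block out and stand it upright, without dropping it, well centred on the round steel stage of the surface scanner. Then lower the scanner's hood gently, all the way down onto its stop. Leave the round specimens on their pads in the carousel and do not disturb the other things on the bench.

Things in the scene. Friction and masses are not known exactly. Their poses are not given: they have to be found in the camera images.
- station: Fixed carousel station: grey base plate 240 x 270 mm, 12 mm thick, and a clear dust guard 270 mm wide over the turntable, on four posts 10 mm thick (x = -55 and +117 mm, y = +-128 mm). Guard: roof, top 159 mm above the bench, x from -65 to +125 mm; clear front panel hanging from it at x = -65 mm; lip below that. Origin on the bench under the turntable's axis; -x is the front, facing the robot.
- guard_edge (a point): Middle of the guard's front lip (a clear ledge with a steel strip), at its front edge and underside: 95 mm above the bench, 85 mm before the axis. The lip is 4 mm thick and runs 20 mm back to the upright front panel. It overhangs the rear half of a specimen at the front, 25 mm over the block: reach under it with the fingers tilted forward and down (25 to 35 degrees from vertical), and draw out forward before lifting.
- carousel: The turntable, turning either way about the station's vertical axis; origin on that axis at bench level, axes turn with it. Aluminium disc of 224 mm diameter, top 27 mm above the bench; four bays 90 degrees apart between radial fins (3 mm thick, tops at 55 mm). Each bay has a round pad, 28 mm diameter, top 40 mm above the bench, 85 mm from the axis. bay0 and bay1 lie 45 degrees either side of its own -x. Slight friction (0.06 N m); stays where left.
- knob_grip (a point): Grip point of the carousel's black bar knob, on the turntable's axis, above the guard's roof, 190 mm above the bench. The bar is 56 mm long (along this point's x), 14 mm thick (along its y), and stands from 169 to 207 mm above the bench on a disc of 48 mm diameter; it turns with the turntable, 1 : 1.
- opening (a point): Fixed point of the station at the middle of the open front, 55 mm above the bench (half-way up the block): where the block's centre is when its bay faces squarely out of the front. Axes as the station's (x points inward, away from the robot).
- bay0 (a point): Centre of the top of the pad of one front bay of the turntable (turns with it); holds either the block or mount_a.
- bay1 (a point): Centre of the top of the pad of the other front bay; holds either the block or mount_a.
- bay2 (a point): Centre of the top of the pad of a rear bay; holds mount_b.
- bay3 (a point): Centre of the top of the pad of a rear bay; holds mount_c.
- block_center (a point): Centre of the square block, the specimen wanted: black resin 36 x 36 mm, 30 mm high, a square of polished metal on top, about 70 g, loose. The only square specimen; z up. Stands free on the pad of bay0 or bay1, one pair of sides facing the turntable's axis, so that at the front two sides face +-y of the station.
- mount_a_center (a point): Centre of a round specimen, black resin with a round metal spot on top, 25 mm diameter, 30 mm high, loose on its pad.
- mount_b_center (a point): Centre of a round specimen, 25 mm diameter, 26 mm high, loose on its pad.
- mount_c_center (a point): Centre of a round specimen, 25 mm diameter, 22 mm high, loose on its pad.
- stage (a point): Centre of the top of the surface scanner's fixed round steel stage, 90 mm diameter, 43 mm above the bench, raised 3 mm on the scanner's grey base (180 mm along x, 160 mm along y, top 40 mm above the bench, centred under the stage). Axes as the scanner's: -x is its front, facing the robot.
- hood_hinge (a point): Middle of the hood's hinge line, fixed to the scanner, 75 mm behind the stage's centre (+x of the scanner), 43 mm above the bench. Axes as the scanner's; the hinge line runs along y.
- hood (a joint): Angle of the scanner's white hood about its hinge (rad): 0 = fully down on its stop, 1.5 = fully open; starts open, standing up at the back. A bottomless box, when down 145 mm long from hinge to front, 142 mm wide, 60 mm high, 0.25 kg, walls 3 mm, no rear wall. The hinge is stiff (0.3 N m): the hood stays where it is left.
- hood_roll (a point): Centre of the hood's grip: a black roll 24 mm long (along the hinge line), 16 mm in diameter, on a stalk 10 mm wide, 35 mm before the hood's front wall. With the hood down it lies 180 mm in front of the hinge line and 52 mm above it; open, it stands above the hinge. Pinch its two flat ends from above; it swivels between the fingers as the hood comes down.
- eyepiece: Bystander: dark steel eyepiece, 34 mm diameter, 50 mm high, standing; origin at the centre of its underside.
- dropper: Bystander: small amber bottle with white cap, 36 mm diameter, 75 mm high; origin at the centre of its underside.
- slidebox: Bystander: grey box 80 x 50 x 30 mm; origin at the centre of its underside.

How it is judged:
On the way, in this order (a step that is already met when the one before it is completed fails the run):
1. the turntable is at rest with the square block, still on its pad, at the middle of the open front (within 15 mm) (horizontal distance between block_center and opening below 0.015 m and height (world z) of block_center below 0.06 m and (horizontal distance between block_center and bay0 below 0.012 m or horizontal distance between block_center and bay1 below 0.012 m) and linear speed of block below 0.02 m/s), for 0.2 s.
2. the square block stands released on the round stage, its centre within 18 mm of the stage's, with the hood still up (more than 0.8 rad) (horizontal distance between block_center and stage below 0.018 m and height (world z) of block_center between 0.054 and 0.062 m and angle between block_center's own z axis and vertical below 0.1 rad and contact force between the fingers and block below 0.1 N and linear speed of block below 0.02 m/s and value of joint hood above 0.8 rad), for 0.2 s.
At the end, for the whole second after the job is handed in: The hood is down on its stop (below 0.035 rad) and at rest; the square block stands upright, released and at rest on the round stage, its centre within 18 mm of the stage's centre; the three round specimens are each on their own pad within 12 mm (value of joint hood below 0.035 rad and velocity of joint hood between -0.05 and 0.05 rad/s and horizontal distance between block_center and stage below 0.018 m and height (world z) of block_center between 0.054 and 0.062 m and angle between block_center's own z axis and vertical below 0.1 rad and contact force between the fingers and block below 0.1 N and linear speed of block below 0.02 m/s and (horizontal distance between mount_a_center and bay0 below 0.012 m or horizontal distance between mount_a_center and bay1 below 0.012 m) and horizontal distance between mount_b_center and bay2 below 0.012 m and horizontal distance between mount_c_center and bay3 below 0.012 m); the robot touches nothing.
It fails at once if the block is dropped or flung (faster than 0.4 m/s while not held) (contact force between the fingers and block below 0.1 N and linear speed of block above 0.4 m/s).
It fails at once if the hood is slammed (faster than 1.5 rad/s over the last 0.25 rad) (value of joint hood below 0.25 rad and velocity of joint hood below -1.5 rad/s).
It fails at once if a round specimen is pushed off its pad (more than 12 mm from its centre) (not (horizontal distance between mount_a_center and bay0 below 0.012 m or horizontal distance between mount_a_center and bay1 below 0.012 m) or not (horizontal distance between mount_b_center and bay2 below 0.012 m) or not (horizontal distance between mount_c_center and bay3 below 0.012 m)).
It fails at once if a bystander is moved more than 30 mm (distance of any of eyepiece, dropper, slidebox from where it was at the start of the episode above 0.03 m).
It also fails if it takes over 58 s, if anything falls off the work surface, if the arm or the gripper's body presses on something with over 40 N, if the wrist force passes 120 N, or if a joint passes its speed limit or range.

ROBOT

A 6-joint arm with a two-finger parallel gripper is mounted at the origin on the work surface. World frame = base frame: x ahead of the robot, y to its left, z up, the work surface at z = 0. Lengths are in m, angles in rad, forces in N, time in s.
With the tool pointing down it reaches from about 0.325 to 0.9 m from the base axis. Payload 6.1 kg.
Tool frame: the origin (TCP) lies on the mounting face of the last link; the fingertips stand 173 mm ahead of it and the grasp point (between the pads) lies 155 mm ahead of it; z points along the fingers, y is the line along which they close (so a half turn about z gives the same grasp; the last joint's range is limited). The gripper opens to 85 mm and grips with 20 to 120 N. Pads are 22 mm wide; open, the fingers measure 114 mm over their backs; the gripper's body (76 mm by 85 mm) begins 54 mm behind the grasp point. The pads swing forward as they close: fully open they stand 13 mm farther back than shut.
Start: joints at [-0.126, 0.22, 1.526, -0, 1.395, -0.126], TCP at [0.625, -0, 0.405] pointing down, gripper open.
Joint ranges: [-2.98, 2.98], [-0.91, 2.08], [0.09, 2.57], [-1.24, 4.39], [0.2, 2.65], [-2.68, 2.68]. Speed limits (rad/s): [2.57, 2.57, 3.01, 3.14, 3.14, 3.14].

INTERFACE

Orientations are given as a rotation vector (axis times angle).
In Python, from cell import arm gives the robot as it stands. The module is installed in compiled form; this text tells all that it offers.
- The arm moves only by the shell command python3 -m crank 'ROWS' [FORCE]. ROWS is a JSON object of lists of equal length, an entry for each row: "dp": the shift along the tool's x, y, z normalised to -1 to 1, where 1 is 0.025 m, a list of three; "turn": the turn about the tool's z normalised to -1 to 1, where 1 is 0.12 rad; "fingers": the opening in per cent of the stroke, from 0 (shut) to 100 (fully open). A call has 1 to 12 rows; each row shifts and turns the commanded pose from where the row before left it, along the tool's axes as they then stand; what a row does not reach is not made up. A row lasts 1/8 s, in which the tool goes at most 62.5 mm and 10.7 degrees, less where a joint would pass 70% of its speed; a pose out of reach is approached as far as the arm can. A call with a number of a shift or a turn outside -1 to 1 is refused whole. A call with a gripper value outside its range is refused whole. The fingers move at their own pace and stop on an object; FORCE is the grip in N (left out, the last holds). Time passes only in rows, so rows that do not move let the fingers close. It gives the time, the measured TCP pose, the force, the opening and the grip force at its end, in the units of the state.
- arm.get_obs(): the state, without advancing time (a new reading comes with each control period).
- arm.grab_frame(name): name is "scene" or "side" or "wrist"; returns (picture, depth): 384x512x3 uint8, red, green, blue; 384x512 float32, m along the optical axis (not along the pixel's ray), 0 where there is no reading.
- arm.camera_info(name): a dict with "vfov" (degrees; the focal length in pixels is half the picture's height over the tangent of half this angle, whatever the lens; pixels are square), "cx", "cy" (the principal point, pixels), "eye" and "rotation" of the camera in the world. Camera axes: x right, y down, z forward; pixel columns grow to the right and rows downward; lengths in m; the calibration is good to about 2 mm. A picture is of the moment at which its call begins: read the wrist's pose just before it. camera_info takes no time and is no camera call; for the wrist camera it gives the pose at the moment of the call.
- arm.finish_job(): hands the job in; it is judged then, once.
Trained networks look in the newest picture that a camera, given by its name, has taken for a name from the list of things; names that differ only in an ending like _2 or _b are one class to them, and where a whole thing is asked for, a point or a joint stands for the part that bears it (a point fixed in the world has none). Each returns a list of dicts, best first, with "score" (0 to 1); they miss things now and then, are a little off and sometimes report something else, mostly with a low value. They report only what shows in the picture. A call takes as long as a camera call.
- arm.boxes_of(camera, query): "xyz" ([x, y, z] in m, in world coordinates, good to about 4 mm: the middle of the surface that is visible of it).
The state is a dict: "time_s": time; "qpos": joint angles; "qd": joint speeds; "tau": joint torques, N m; "eef_pos": TCP position; "tool_rot": TCP orientation; "ft_force": force on the tool from outside, world axes, zero at the start; "wrist_torque": the same for the moment, N m; "opening": finger opening in m; "gripper_force": force on a finger pad.
Only numpy, scipy, OpenCV 4.12 (cv2) and the standard library are available. Lean on these libraries where they do the work, as an engineer would, in place of code of your own. Each camera call takes 0.05 s, during which the arm holds its last target. There are 200 camera calls.

## Working session

There is one attempt and no reset: what is moved stays moved. The work goes in short steps, Python scripts to look and compute and a shell command to move; the robot and the scene stay as the last step left them, time stands still between calls to the robot, and variables do not carry over. Pictures are saved under pics/ and viewed, at most 10 in all, crops included, and the job is handed in when it is done.

```bash
mkdir -p pics; cat > h.py <<'E'
import numpy as np, cv2
from cell import arm
from scipy.spatial.transform import Rotation as R
def snap(c,f):
    im,d=arm.grab_frame(c); cv2.imwrite('pics/'+f,im[:,:,::-1]); return im,d
def cloud(c,d,info=None):
    i=info or arm.camera_info(c); f=d.shape[0]/2/np.tan(np.radians(i['vfov'])/2)
    v,u=np.mgrid[:d.shape[0],:d.shape[1]]
    p=np.stack([(u-i['cx'])/f*d,(v-i['cy'])/f*d,d],-1)
    return p@np.array(i['rotation']).T+np.array(i['eye'])
E
python3 - <<'E'
from h import *
np.set_printoptions(precision=4,suppress=True)
o=arm.get_obs(); print(o['eef_pos'],o['tool_rot'],o['opening'])
ims=[]
for c in ['scene','side']:
    im,d=snap(c,c+'0.png'); np.save(c+'0.npy',cloud(c,d)); ims.append(im)
    print(c,{k:arm.camera_info(c)[k] for k in('eye','vfov')})
    for q in ['station','guard_edge','knob_grip','block_center','mount_a_center','stage','hood','hood_roll','eyepiece','dropper','slidebox']:
        print(q,[(np.round(x['xyz'],3).tolist(),round(x['score'],2)) for x in arm.boxes_of(c,q)[:3]])
E
```

```text
[0.6247 0.     0.4036] [-2.2204 -2.2203  0.0018] 0.08541248226617942Traceback (most recent call last):
  File "<stdin>", line 6, in <module>
  File "h.py", line 10, in cloud
    return p@np.array(i['rotation']).T+np.array(i['eye'])
           ~~~~~~~~~~~~~~~~~~~~~~~~~~~^~~~~~~~~~~~~~~~~~~
ValueError: operands could not be broadcast together with shapes (384,512) (3,)
```

View pics/scene0.png

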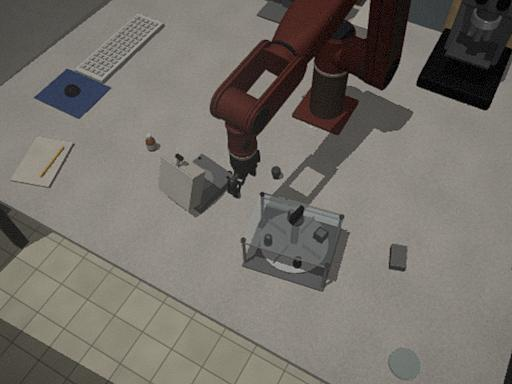

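```bash
sed -i "s/np.array(i\['rotation'\]).T/rm(i['rotation']).T/" h.py; cat >> h.py <<'E'
def rm(r):
    r=np.array(r); return R.from_rotvec(r).as_matrix() if r.size==3 else r.reshape(3,3)
E
python3 - <<'E'
from h import *
np.set_printoptions(precision=4,suppress=True)
for c in ['scene','side']:
    im,d=snap(c,c+'0.png'); np.save(c+'0.npy',cloud(c,d))
    i=arm.camera_info(c); print(c,i)
    for q in ['station','guard_edge','knob_grip','block_center','mount_a_center','stage','hood','hood_roll','eyepiece','dropper','slidebox']:
        print(q,[(np.round(x['xyz'],3).tolist(),round(x['score'],2)) for x in arm.boxes_of(c,q)[:3]])
E
```

```text
scene {'vfov': 43.105193095394924, 'cx': 265.0189354136783, 'cy': 194.15675562587256, 'eye': array([1.3236, 0.4548, 1.425 ]), 'rotation': array([-1.3959, -2.3669,  0.7249])}
station [([0.672, 0.19, 0.158], 0.96)]
guard_edge [([0.669, 0.186, 0.159], 0.67)]
knob_grip [([0.684, 0.175, 0.03], 0.67)]
block_center []
mount_a_center [([0.503, 0.483, 0.028], 0.26)]
stage [([0.632, -0.206, 0.102], 0.72), ([0.689, 0.181, 0.026], 0.37)]
hood [([0.651, -0.225, 0.151], 0.65)]
hood_roll [([0.65, -0.226, 0.15], 0.94)]
eyepiece []
dropper [([0.508, -0.478, 0.043], 0.6)]
slidebox [([0.503, 0.484, 0.027], 0.86), ([0.685, 0.179, 0.024], 0.65)]
side {'vfov': 46.44423069431717, 'cx': 260.1714638326563, 'cy': 189.53252008411968, 'eye': array([-0.0629,  0.9518,  0.9409]), 'rotation': array([-0.7526,  2.4762, -1.2627])}
station [([0.588, 0.216, 0.161], 0.81)]
guard_edge [([0.591, 0.22, 0.16], 0.7), ([0.594, -0.207, 0.044], 0.36)]
knob_grip [([0.588, 0.209, 0.034], 0.68)]
block_center []
mount_a_center [([0.528, 0.126, 0.061], 0.67)]
stage [([0.596, -0.209, 0.041], 0.68), ([0.624, -0.221, 0.158], 0.26)]
hood [([0.628, -0.221, 0.154], 0.83)]
hood_roll [([0.623, -0.224, 0.158], 0.87)]
eyepiece [([0.387, -0.008, 0.041], 0.58), ([0.593, 0.206, 0.025], 0.33)]
dropper []
slidebox [([0.487, 0.49, 0.032], 0.9)]
```

View pics/side0.png

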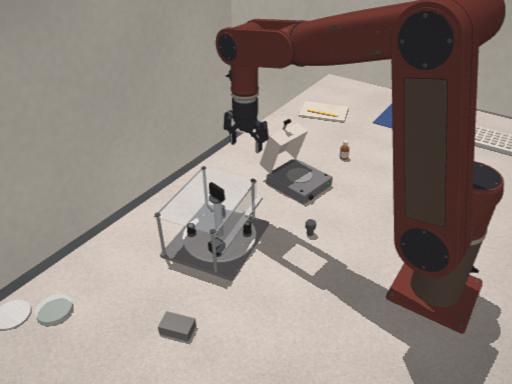

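```bash
python3 - <<'E'
from h import *
np.set_printoptions(precision=3,suppress=True)
a=cv2.imread('pics/scene0.png')[150:300,140:360]; b=cv2.imread('pics/side0.png')[110:280,150:340]
a=cv2.resize(a,(400*22//22*1,int(400*150/220)),interpolation=3); 
A=cv2.resize(cv2.imread('pics/scene0.png')[180:300,230:360],(520,480),interpolation=2)
B=cv2.resize(cv2.imread('pics/side0.png')[160:280,150:275],(500,480),interpolation=2)
im=np.hstack([A,B]); im=cv2.resize(im,(800,int(480*800/1020)))
cv2.imwrite('pics/crop0.png',np.clip(im*1.6,0,255))
for c in ['scene','side']:
    P=np.load(c+'0.npy').reshape(-1,3)
    def box(lo,hi): return P[np.all((P>lo)&(P<hi),1)]
    q=box([.4,-.02,.155],[.8,.4,.162]); print(c,'roof',len(q))
    if len(q)>50:
        r=cv2.minAreaRect((q[:,:2]*1000).astype(np.float32)); print(r, cv2.boxPoints(r))
    q=box([.5,.05,.198],[.8,.35,.215]); print('knobtop',len(q),q.mean(0) if len(q) else '')
    if len(q)>10: print(cv2.minAreaRect((q[:,:2]*1000).astype(np.float32)))
    q=box([.4,-.4,.036],[.8,-.05,.046]); print('base', cv2.minAreaRect((q[:,:2]*1000).astype(np.float32)) if len(q) else '')
    q=box([.4,-.4,.205],[.8,-.1,.26]); print('rolltop',len(q),q.mean(0),q.min(0),q.max(0))
E
```

```text
scene roof 3744
((640.4409790039062, 175.6992950439453), (193.01800537109375, 271.5118408203125), 10.300090789794922) [[521.214 292.011]
 [569.761  24.875]
 [759.668  59.387]
 [711.121 326.524]]
knobtop 86 [0.612 0.171 0.205]
((611.7310180664062, 169.8733673095703), (15.785253524780273, 56.015464782714844), 79.50424194335938)
base ((558.2191162109375, -222.84344482421875), (160.2403106689453, 180.99472045898438), 80.58483123779297)
rolltop 63 [ 0.628 -0.236  0.227] [ 0.615 -0.302  0.205] [ 0.654 -0.173  0.243]
side roof 3260
((637.9727783203125, 171.96554565429688), (196.1167449951172, 275.7972412109375), 9.868072509765625) [[517.732 291.019]
 [564.998  19.302]
 [758.213  52.912]
 [710.947 324.629]]
knobtop 91 [0.605 0.17  0.205]
((607.724609375, 167.8147735595703), (16.43430519104004, 58.94063186645508), 77.70744323730469)
base ((553.1193237304688, -227.199951171875), (166.1454315185547, 184.365234375), 80.45568084716797)
rolltop 44 [ 0.621 -0.237  0.229] [ 0.61  -0.251  0.206] [ 0.636 -0.225  0.242][ WARN:0@0.218] global loadsave.cpp:1063 imwrite_ Unsupported depth image for selected encoder is fallbacked to CV_8U.
```

View pics/crop0.png

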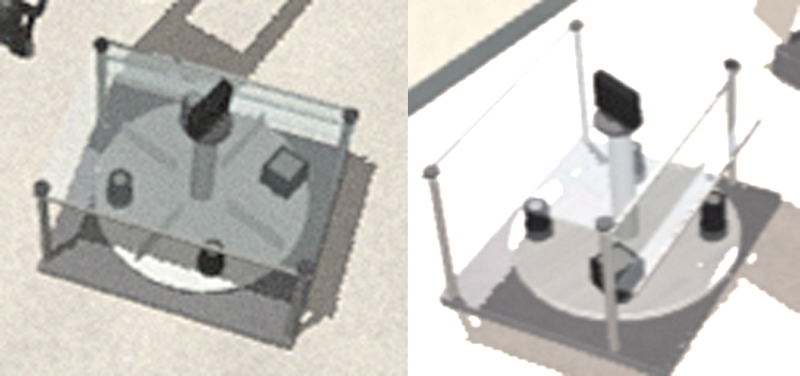

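```bash
cat >> h.py <<'E'
def ray(c,u,v,z):
    i=arm.camera_info(c); f=192/np.tan(np.radians(i['vfov'])/2)
    d=rm(i['rotation'])@np.array([(u-i['cx'])/f,(v-i['cy'])/f,1]); e=np.array(i['eye'])
    return e+d*(z-e[2])/d[2]
E
python3 - <<'E'
from h import *
np.set_printoptions(precision=3,suppress=True)
ax=np.array([.610,.1687]); yaw=10.1
def rep(n,p):
    d=p[:2]-ax; print(n,p,np.hypot(*d),(np.degrees(np.arctan2(d[1],d[0]))-yaw)%360)
for n,c,u,v,z in [('block','scene',286,156,.07),('m1','scene',120,173,.065),('m2','scene',209,246,.065)]:
    rep(n,ray(c,230+u*.3187,180+v*.3187,z))
for n,u,v,z in [('block',618,251,.07),('m1',537,203,.065),('ma',714,197,.07)]:
    rep('side '+n,ray('side',150+(u-408)*.3189,160+v*.3189,z))
# roll
for c in ('scene','side'): print([ (np.round(ray(c,*uv,.235),3)) for uv in ([(181,157)] if c=='scene' else [(287,123)])])
E
```

```text
block [0.554 0.237 0.07 ] 0.08809594042096135 119.56087807404467
m1 [0.651 0.096 0.065] 0.08316443783300893 289.3168528866762
m2 [0.681 0.213 0.065] 0.08320529434877968 21.916040180938865
side block [0.567 0.228 0.07 ] 0.07334309285928813 116.15075796150207
side m1 [0.677 0.214 0.065] 0.0802779730058358 23.913587071266747
side ma [0.538 0.117 0.07 ] 0.0892136318744182 205.62188695185782
[array([ 0.623, -0.23 ,  0.235])]
[array([ 0.612, -0.225,  0.235])]
```

```bash
python3 -m crank '{"dp":[[0.96,-0.085,0],[0.96,-0.085,0],[0.96,-0.085,0],[0.96,-0.085,0],[0.96,-0.085,0],[0.96,-0.085,0],[0.96,-0.085,0],[0,0,0],[0,0,0],[0,0,0],[0,0,0],[0,0,0]],"turn":[0,0,0,0,0,0,0,1,1,1,1,1],"fingers":[100,100,100,100,100,100,100,100,100,100,100,100]}' 60
python3 -m crank '{"dp":[[0,0,0],[0,0,0],[0,0,0],[0,0,0],[0,0,0],[0,0,0],[0,0,0],[0,0,0],[0,0,0],[0,0,0],[0,0,0]],"turn":[1,1,1,1,1,1,1,1,1,0.75,0],"fingers":[100,100,100,100,100,100,100,100,100,100,100]}'
python3 - <<'E'
from h import *
o=arm.get_obs(); print(o['eef_pos'],rm(o['tool_rot']),o['qpos'])
im,d=snap('wrist','wrist1.png'); P=cloud('wrist',d)
q=P[(P[...,2]>.2)&(P[...,2]<.212)&(abs(P[...,0]-.61)<.05)&(abs(P[...,1]-.169)<.05)]
print(len(q),q.mean(0) if len(q) else 0,cv2.minAreaRect((q[:,:2]*1000).astype(np.float32)) if len(q) else 0)
E
```

```text
time_s: 2.75
eef_pos: [0.6101, 0.168, 0.4047]
tool_rot: [-2.782, -1.46, 0.0]
ft_force: [-0.0, -0.0, 0.2]
opening: 0.0854
gripper_force: 0.0
time_s: 4.12
eef_pos: [0.6101, 0.168, 0.4047]
tool_rot: [-3.126, 0.311, 0.0]
ft_force: [-0.8, -0.6, 0.4]
opening: 0.0854
gripper_force: 0.0
[0.61011139 0.16802848 0.40468904] [[ 9.80397947e-01 -1.97027576e-01 -1.31335947e-05]
 [-1.97027576e-01 -9.80397947e-01  1.52818355e-05]
 [-1.58870923e-05 -1.23945999e-05 -1.00000000e+00]] [1.44213264e-01 2.38908747e-01 1.50474096e+00 1.72679743e-05
 1.39795375e+00 1.91333176e+00]
1556 [0.61152218 0.16768193 0.20563986] ((609.856689453125, 167.85597229003906), (13.623167991638184, 54.88716506958008), 78.21327209472656)
```

View pics/wrist1.png

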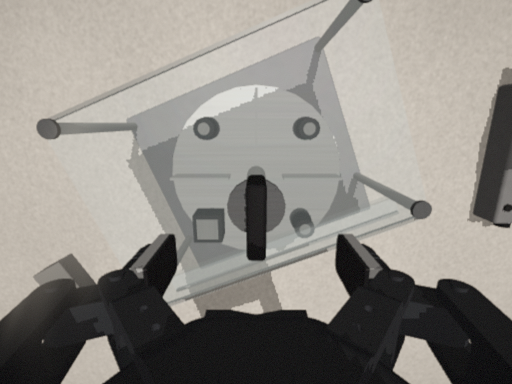

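```bash
python3 -m crank '{"dp":[[0,0,0.7],[0,0,0.7],[0,0,0.66],[0,0,0],[0,0,0],[0,0,0],[0,0,0],[0,0,0],[0,0,0],[0,0,0]],"turn":[0,0,0,0,0,0,0,0,0,0],"fingers":[100,100,100,0,0,0,0,0,0,0]}' 60
python3 -m crank '{"dp":[[0,0,0],[0,0,0],[0,0,0],[0,0,0],[0,0,0],[0,0,0],[0,0,0],[0,0,0],[0,0,0],[0,0,0],[0,0,0],[0,0,0]],"turn":[-0.3,-0.6,-0.8,-0.8,-0.8,-0.8,-0.8,-0.8,-0.8,-0.8,-0.8,-0.8],"fingers":[0,0,0,0,0,0,0,0,0,0,0,0]}'
python3 -m crank '{"dp":[[0,0,0],[0,0,0],[0,0,0],[0,0,0]],"turn":[-0.5,-0.33,0,0],"fingers":[0,0,0,0]}'
python3 - <<'E'
from h import *
np.set_printoptions(precision=3,suppress=True)
o=arm.get_obs(); print(o['eef_pos'],o['opening'],o['wrist_torque'],np.degrees(np.arctan2(*rm(o['tool_rot'])[1::-1,0])))
snap('wrist','wrist2.png'); im,d=snap('side','side2.png'); 
for c in ('wrist','side'):
    for q in ('block_center','mount_a_center'): print(c,q,[(x['xyz'],x['score']) for x in arm.boxes_of(c,q)[:4]])
E
```

```text
time_s: 5.42
eef_pos: [0.6103, 0.1678, 0.3542]
tool_rot: [3.126, -0.312, 0.002]
ft_force: [-1.7, -1.6, 6.2]
opening: 0.0129
gripper_force: 61.5
time_s: 6.92
eef_pos: [0.61, 0.1687, 0.3542]
tool_rot: [-2.846, -1.326, -0.002]
ft_force: [-2.5, 2.1, 6.2]
opening: 0.0134
gripper_force: 61.6
time_s: 7.42
eef_pos: [0.61, 0.1688, 0.3542]
tool_rot: [-2.779, -1.462, -0.002]
ft_force: [-3.7, 2.5, 6.6]
opening: 0.0127
gripper_force: 61.7
[0.61  0.169 0.354] 0.012679569348846152 [0.312 0.523 0.083] 55.51321628469531
wrist block_center []
wrist mount_a_center []
side block_center [([0.598, -0.2042, 0.0462], 0.46), ([0.5947, 0.2119, 0.0249], 0.32)]
side mount_a_center [([0.5927, 0.2111, 0.0255], 0.59)]
```

View pics/wrist2.png

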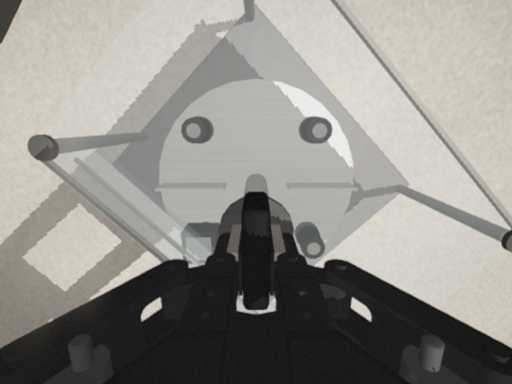

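```bash
python3 -m crank '{"dp":[[0,0,0],[0,0,0],[0,0,0],[0,0,0],[0,0,-0.3],[0,0,-0.9],[0,0,-1],[0,0,0]],"turn":[0,0,0,0,0,0,0,0],"fingers":[100,100,100,100,100,100,100,100]}'
python3 - <<'E'
from h import *
np.set_printoptions(precision=4,suppress=True)
o=arm.get_obs(); T=rm(o['tool_rot']); i=arm.camera_info('wrist'); print('cam in tool',T.T@(i['eye']-o['eef_pos']),T.T@rm(i['rotation']), 'q',o['qpos'])
im,d=snap('wrist','wrist3.png'); P=cloud('wrist',d)
q=P[(P[...,2]>.2)&(P[...,2]<.212)&(abs(P[...,0]-.61)<.05)&(abs(P[...,1]-.169)<.05)]
print('knob',cv2.minAreaRect((q[:,:2]*1000).astype(np.float32)))
q=P[(P[...,2]>.155)&(P[...,2]<.162)]
print('roof',len(q))
big=cv2.resize(im[130:330,130:350],(770,700),interpolation=2)[:,:,::-1]
cv2.imwrite('pics/w3c.png',cv2.convertScaleAbs(cv2.resize(big,(660,600)),alpha=1.4))
E
```

```text
time_s: 8.72
eef_pos: [0.6108, 0.1681, 0.4114]
tool_rot: [2.779, 1.462, 0.008]
ft_force: [0.3, 0.3, 0.5]
opening: 0.0854
gripper_force: 0.0
cam in tool [ 0.0655 -0.0006  0.0315] [[-0.0001 -0.9656 -0.2601]
 [ 1.     -0.0005  0.0014]
 [-0.0015 -0.2601  0.9656]] q [0.1442 0.2342 1.4976 0.     1.4041 0.7466]
knob ((607.9041137695312, 168.6196746826172), (55.69158172607422, 13.817272186279297), 55.76687240600586)
roof 60018
```

View pics/w3c.png

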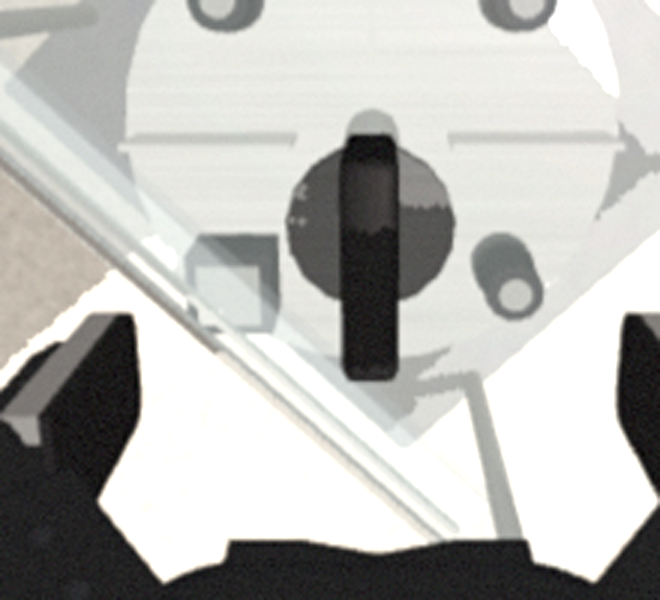

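```bash
python3 - <<'E'
from h import *
np.set_printoptions(precision=4,suppress=True)
im=cv2.imread('pics/wrist3.png'); g=cv2.cvtColor(im,cv2.COLOR_BGR2GRAY)
pts=[(192,265),(258,265),(268,332),(205,330)]
W=np.array([ray('wrist',130+x/3,130+y/3,.07)[:2] for x,y in pts]); print(W, W.mean(0))
for a,b in zip(W,np.roll(W,-1,0)): e=b-a; print(np.hypot(*e),np.degrees(np.arctan2(e[1],e[0])))
# lip line
for x,y in [(0,145),(430,540),(215,345)]: print('lip',ray('wrist',130+x/3,130+y/3,.097))
ax=np.array([.609,.168]); d=W.mean(0)-ax; print(np.hypot(*d),np.degrees(np.arctan2(d[1],d[0])))
for x,y,z in [(222,-5,.066),(522,0,.062),(515,295,.07)]:
    d=ray('wrist',130+x/3,130+y/3,z)[:2]-ax; print('m',np.hypot(*d),np.degrees(np.arctan2(d[1],d[0])))
E
```

```text
[[0.521  0.1714]
 [0.5433 0.156 ]
 [0.5288 0.1296]
 [0.5076 0.1454]] [0.5252 0.1506]
0.027111119733752728 -34.596304638523186
0.03008419704958895 -118.70773020259337
0.02645921823352819 143.40555769443623
0.02924489692084924 62.7796709000537
lip [0.5034 0.2513 0.097 ]
lip [0.5386 0.0243 0.097 ]
lip [0.5191 0.145  0.097 ]
0.08562246930473717 -168.29705088347194
m 0.08351053952449493 98.96763339005146
m 0.08225299873832909 10.938364282571587
m 0.08446333041816534 -80.25927813563055
```

The square's edges measure about −35° and 60°, and the station is at 10°. So the block stands corner-first in its bay, not side-first as the sheet says. I'll allow for that when I grip it. Next I'll see how the tool orientation behaves at the edge of reach, because the rows have no direct tilt.

```bash
python3 -m crank '{"dp":[[0,0,0],[0,0,0],[0,0,0],[0,0,0],[0,0,0],[0,0,0],[0,0,0],[1,0,0],[1,0,0],[1,0,0],[1,0,0],[1,0,0]],"turn":[1,1,1,1,1,1,0.6,0,0,0,0,0],"fingers":[100,100,100,100,100,100,100,100,100,100,100,100]}'
python3 -m crank '{"dp":[[1,0,0],[1,0,0],[1,0,0],[1,0,0],[1,0,0],[1,0,0],[1,0,0],[1,0,0]],"turn":[0,0,0,0,0,0,0,0],"fingers":[100,100,100,100,100,100,100,100]}'
python3 -c "
from h import *
o=arm.get_obs();print(o['qpos'],rm(o['tool_rot']).round(3))"
```

```text
time_s: 10.28
eef_pos: [0.7337, 0.19, 0.4059]
tool_rot: [3.129, 0.277, -0.004]
ft_force: [-0.4, 0.4, 0.4]
opening: 0.0858
gripper_force: 0.0
time_s: 11.28
eef_pos: [0.9051, 0.2188, 0.3847]
tool_rot: [-3.128, -0.276, 0.004]
ft_force: [-0.3, -0.3, -2.2]
opening: 0.0852
gripper_force: 0.0
[0.15238047 1.21149974 0.1007113  0.00185108 1.83168741 1.54734952] [[ 0.984  0.175 -0.003]
 [ 0.175 -0.984  0.001]
 [-0.002 -0.002 -1.   ]]
```

```bash
python3 - <<'E'
from h import *
np.set_printoptions(precision=4,suppress=True)
o=arm.get_obs(); T=rm(o['tool_rot']); i=arm.camera_info('wrist')
im,d=snap('wrist','wrist4.png'); P=(cloud('wrist',d,i)-o['eef_pos'])@T
for lo,hi in [(.05,.08),(.08,.1),(.1,.12),(.12,.135),(.135,.15),(.15,.165),(.165,.18)]:
    m=(P[...,2]>lo)&(P[...,2]<hi)&(abs(P[...,0])<.08)&(abs(P[...,1])<.1)&(d>0)
    for s in (-1,1):
        q=P[m&(P[...,1]*s>0)]
        if len(q): print(lo,s,len(q),np.percentile(q,[1,99],0)[:,:2].round(4).tolist())
E
```

```text
0.05 -1 3838 [[0.0088, -0.0583], [0.02, -0.0006]]
0.05 1 3829 [[0.0087, 0.0006], [0.02, 0.0578]]
0.08 -1 10696 [[-0.0095, -0.0708], [0.0185, -0.0004]]
0.08 1 10607 [[-0.0097, 0.0005], [0.0185, 0.0704]]
0.1 -1 5973 [[-0.0118, -0.0734], [0.0163, -0.0099]]
0.1 1 5973 [[-0.0116, 0.0092], [0.0164, 0.0728]]
0.12 -1 788 [[-0.0058, -0.0561], [0.0117, -0.0425]]
0.12 1 793 [[-0.0057, 0.0419], [0.0117, 0.0554]]
0.135 -1 843 [[-0.011, -0.0564], [0.0111, -0.0425]]
0.135 1 847 [[-0.011, 0.042], [0.0111, 0.0557]]
0.15 -1 368 [[-0.0108, -0.0552], [0.011, -0.0426]]
0.15 1 365 [[-0.0108, 0.0421], [0.011, 0.0548]]
```

The wrist depth shows slim fingers: ±11 mm at the tips and ±18 mm at the knuckles. So a vertical grip of the block's front part is possible once it's squared up. I'll nudge its front corner sideways with one finger to square it, then pinch it from the front.

```bash
python3 -m crank '{"dp":[[-0.97,0.05,-0.3],[-0.97,0.05,-0.3],[-0.97,0.05,-0.3],[-0.97,0.05,-0.1],[-0.97,0.05,0],[-0.97,0.05,0],[-0.97,0.05,0],[-0.97,0.05,0],[-0.97,0.05,0],[-0.97,0.05,0],[-0.97,0.05,0],[-0.97,0.05,0]],"turn":[0,0,0,0,0,0,0,0,0,0,0,0],"fingers":[100,100,100,100,100,100,100,100,100,100,100,100]}'
python3 -m crank '{"dp":[[-0.98,0.05,0],[-0.98,0.05,0],[-0.98,0.05,0],[-0.98,0.05,0],[-0.98,0.05,0],[-0.98,0.05,0],[-0.98,0.05,0],[0,0,0.3],[0,0,0.3],[0,0,0.3],[0,0,0.3],[0,0,0.3]],"turn":[0,0,0,0,0,0,0,-1,-1,-1,-1,-1],"fingers":[100,100,100,100,100,100,100,100,100,100,100,100]}'
python3 -m crank '{"dp":[[0,0,0.3],[0,0,0.3],[0,0,0.3],[0,0,0.3],[0,0,0.3],[0,0,0.3],[0,0,0.3],[0,0,0.3],[0,0,0]],"turn":[-1,-1,-1,-1,-1,-1,-1,-1,-0.1],"fingers":[100,100,100,100,100,100,100,100,100]}'
cat >> h.py <<'E'
def st():
    ax=np.array([.609,.168]); y=np.radians(10.1); o=arm.get_obs(); d=o['eef_pos'][:2]-ax
    T=rm(o['tool_rot']); print('s %.4f y %.4f z %.4f toolx %.1f'%(d@[np.cos(y),np.sin(y)],d@[-np.sin(y),np.cos(y)],o['eef_pos'][2],np.degrees(np.arctan2(T[1,0],T[0,0]))),o['qpos'].round(2))
    return o,T
E
python3 -c "
from h import *
st()"
```

```text
time_s: 12.82
eef_pos: [0.6229, 0.1534, 0.4266]
tool_rot: [-3.126, -0.276, -0.05]
ft_force: [1.2, -0.2, 0.3]
opening: 0.0853
gripper_force: 0.0
time_s: 14.32
eef_pos: [0.4576, 0.115, 0.3846]
tool_rot: [2.899, 1.192, 0.049]
ft_force: [0.5, -0.0, 0.4]
opening: 0.0854
gripper_force: 0.0
time_s: 15.45
eef_pos: [0.4588, 0.1153, 0.3234]
tool_rot: [2.004, 2.395, 0.035]
ft_force: [0.2, 1.0, 0.2]
opening: 0.0854
gripper_force: 0.0
s -0.1571 y -0.0256 z 0.3234 toolx 100.1 [ 0.08 -0.08  2.01  0.    1.19 -0.1 ]
```

```bash
python3 -m crank '{"dp":[[0,-0.6,0.9],[0,0,0.9],[0,0,0.9],[0,0,0.9],[0,0,0.9],[0,0,0]],"turn":[0,0,0,0,0,0],"fingers":[100,100,100,100,100,100]}'
cat >> h.py <<'E'
def pt(o,T,p):
    ax=np.array([.609,.168]); y=np.radians(10.1); w=o['eef_pos']+T@np.array(p); d=w[:2]-ax
    return np.round([d@[np.cos(y),np.sin(y)],d@[-np.sin(y),np.cos(y)],w[2]],4)
E
python3 - <<'E'
from h import *
o,T=st(); print(T.round(4)); print('tip back',pt(o,T,[.011,.0555,.16]),pt(o,T,[-.011,.0555,.16]),'knuckle',pt(o,T,[0,.073,.11]))
E
```

```text
time_s: 16.2
eef_pos: [0.4454, 0.1131, 0.2079]
tool_rot: [2.009, 2.398, 0.027]
ft_force: [0.1, -0.6, 0.4]
opening: 0.0856
gripper_force: 0.0
s -0.1707 y -0.0253 z 0.2079 toolx 100.1 [ 0.08  0.07  2.11  0.    0.95 -0.1 ]
[[-0.175   0.9843  0.0213]
 [ 0.9846  0.1749  0.0049]
 [ 0.0011  0.0218 -0.9998]]
tip back [-0.1117 -0.0142  0.0491] [-0.1117 -0.0362  0.0491] knuckle [-0.0953 -0.0253  0.0995]
```

```bash
python3 -m crank '{"dp":[[0,0.2,0],[0.2,0,0],[0.2,0,0],[0.2,0,0],[0.2,0,0],[0.2,0.04,0],[0.1,0.1,0],[0,0,0]],"turn":[0,0,0,0,0,0,0,0],"fingers":[100,100,100,100,100,100,100,100]}'
python3 - <<'E'
from h import *
o,T=st(); print('tip back',pt(o,T,[.011,.0555,.16]))
im,d=snap('wrist','wrist5.png')
cv2.imwrite('pics/w5c.png',cv2.convertScaleAbs(cv2.resize(im[:,:,::-1],(768,576),interpolation=2),alpha=1.3))
E
```

```text
time_s: 17.2
eef_pos: [0.4485, 0.1419, 0.2073]
tool_rot: [2.007, 2.401, 0.026]
ft_force: [0.3, 0.2, -0.2]
opening: 0.0855
gripper_force: 0.0
s -0.1626 y 0.0024 z 0.2073 toolx 100.2 [ 0.14  0.09  2.08  0.    0.95 -0.04]
tip back [-0.1039  0.0137  0.0485]
```

View pics/w5c.png

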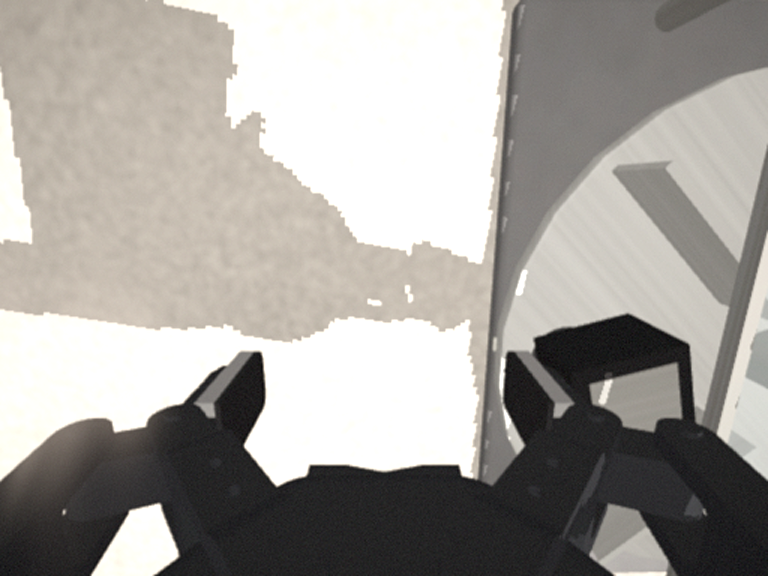

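```bash
python3 - <<'E'
from h import *
o,T=st(); i=arm.camera_info('wrist')
class O: pass
for n,u,v,z in [('metal1',590,385,.07),('metal2',678,362,.07),('metal3',682,418,.07),('resin1',570,372,.07),('resin2',690,345,.07),('lip',768,150,.097),('lip',702,420,.097)]:
    w=ray('wrist',u/1.5,v/1.5,z); print(n,pt({'eef_pos':w},np.eye(3),[0,0,0]))
E
```

```text
s -0.1627 y 0.0023 z 0.2073 toolx 100.2 [ 0.14  0.09  2.08  0.    0.95 -0.04]
metal1 [-0.0989  0.0105  0.07  ]
metal2 [-0.0736  0.0177  0.07  ]
metal3 [-0.0687 -0.001   0.07  ]
resin1 [-0.1055  0.0148  0.07  ]
resin2 [-0.0711  0.0231  0.07  ]
lip [-0.0876  0.0747  0.097 ]
lip [-0.0879  0.0161  0.097 ]
```

```bash
python3 -m crank '{"dp":[[-0.1,-0.6,0],[0,0,-0.05],[0,0,-0.05],[0,0,-0.05],[0,0,-0.05],[0,0,-0.05],[0,0,-0.05],[0,0,-0.05],[0,0,-0.05],[0,0,0],[0,0,0],[0,0,0]],"turn":[0,-1,-1,-1,-1,-1,-1,-1,-1,-1,-1,-1],"fingers":[100,100,100,100,100,100,100,100,100,100,100,100]}'
python3 -m crank '{"dp":[[0,0,0],[0,0,0],[-0.9,0,0],[-0.9,0,0],[0,0,0]],"turn":[-1,-1,-0.1,0,0],"fingers":[100,100,100,100,100]}'
python3 - <<'E'
from h import *
o,T=st(); print(T.round(4)); print('pad mid',pt(o,T,[0,0,.150]),'tip',pt(o,T,[-.011,0,.168]),'at lip',pt(o,T,[-.012,0,.119]),'kn',pt(o,T,[-.0165,0,.115]))
E
```

```text
time_s: 18.75
eef_pos: [0.4339, 0.1363, 0.217]
tool_rot: [0.109, 3.12, 0.008]
ft_force: [0.5, -0.2, -0.4]
opening: 0.085
gripper_force: 0.0
time_s: 19.38
eef_pos: [0.4793, 0.1442, 0.2183]
tool_rot: [-0.278, 3.108, 0.005]
ft_force: [-0.0, 0.1, -0.6]
opening: 0.0852
gripper_force: 0.0
s -0.1318 y -0.0007 z 0.2183 toolx -169.8 [ 0.13  0.14  2.    0.    0.98 -1.62]
[[-0.9839 -0.1775  0.021 ]
 [-0.1774  0.9841  0.0049]
 [-0.0216  0.0011 -0.9998]]
pad mid [-0.1286 -0.0006  0.0683] tip [-0.1172 -0.0005  0.0506] at lip [-0.1173 -0.0006  0.0996] kn [-0.1129 -0.0006  0.1037]
```

```bash
python3 -m crank '{"dp":[[-0.5,0.06,0],[-0.3,0,0],[-0.15,0,0],[-0.14,0,0],[0,0,0]],"turn":[0,0,0,0,0],"fingers":[100,100,100,100,100]}' 40
python3 - <<'E'
from h import *
o,T=st(); print('f',o['ft_force'].round(2),'at lip',pt(o,T,[-.012,0,.119]),'tip',pt(o,T,[-.011,0,.168]))
E
```

```text
time_s: 20.0
eef_pos: [0.5047, 0.1506, 0.2184]
tool_rot: [-0.279, 3.109, 0.005]
ft_force: [-0.9, -0.0, 0.3]
opening: 0.0855
gripper_force: 0.0
s -0.1057 y 0.0011 z 0.2184 toolx -169.8 [ 0.14  0.2   1.93  0.    0.99 -1.61]
f [-0.87 -0.02  0.28] at lip [-0.0913  0.0013  0.0997] tip [-0.0913  0.0013  0.0507]
```

```bash
python3 -m crank '{"dp":[[0,0,0],[0,0,0],[0,0,0],[0,0,0],[0,0,0],[0,0,0],[0,0,0],[0,0,0]],"turn":[0,0,0,0,0,0,0,0],"fingers":[60,54,49,45,42,35,20,20]}' 40
python3 - <<'E'
from h import *
o,T=st(); snap('side','side6.png'); im,d=snap('scene','scene6.png')
im=cv2.imread('pics/side6.png')[190:270,170:290]
cv2.imwrite('pics/s6c.png',cv2.convertScaleAbs(cv2.resize(im,(720,480),interpolation=2),alpha=1.4))
E
```

```text
time_s: 21.0
eef_pos: [0.5048, 0.1505, 0.2188]
tool_rot: [-0.279, 3.109, 0.004]
ft_force: [-1.9, -2.2, 6.5]
opening: 0.0357
gripper_force: 39.2
s -0.1057 y 0.0011 z 0.2188 toolx -169.8 [ 0.14  0.2   1.93  0.    0.99 -1.61]
```

```bash
python3 -m crank '{"dp":[[0,0,-0.06],[0,0,-0.08],[0.2,0,0],[0.4,0,0],[0.5,0,0],[0.5,0,0],[0.5,0,0],[0.3,0,0],[0,0,0]],"turn":[0,0,0,0,0,0,0,0,0],"fingers":[20,20,20,20,20,20,20,20,20]}'
python3 -m crank '{"dp":[[0,-0.1,-0.4],[0,-0.3,-0.6],[0,-0.6,-0.7],[0,-0.8,-0.6],[-0.05,-0.95,-0.4],[-0.1,-0.95,-0.2],[-0.1,-0.95,0],[-0.1,-0.95,0],[-0.1,-0.95,0],[-0.1,-0.95,0],[-0.1,-0.95,0],[-0.1,-0.95,0]],"turn":[0,0,0,0,0,0,0,0,0,0,0,0],"fingers":[20,20,20,20,20,20,20,20,20,20,20,20]}'
python3 - <<'E'
from h import *
o,T=st(); im,d=snap('wrist','wrist7.png'); i=arm.camera_info('wrist'); P=cloud('wrist',d,i)
side=arm.grab_frame('side')[0]; cv2.imwrite('pics/side7.png',side[:,:,::-1])
print(arm.boxes_of('wrist','stage')[:2], arm.boxes_of('wrist','block_center')[:2])
A=cv2.resize(im[:,:,::-1],(420,315)); B=cv2.resize(side[90:270,150:390,::-1],(420,315),interpolation=2)
cv2.imwrite('pics/c7.png',cv2.convertScaleAbs(np.vstack([A,B])[:600],alpha=1.2))
E
```

```text
time_s: 22.22
eef_pos: [0.4451, 0.1398, 0.2208]
tool_rot: [-0.279, 3.109, 0.005]
ft_force: [0.6, 0.1, -1.5]
opening: 0.0352
gripper_force: 39.4
time_s: 23.72
eef_pos: [0.5049, -0.0899, 0.2948]
tool_rot: [-0.278, 3.108, 0.003]
ft_force: [1.1, -0.2, -0.5]
opening: 0.0355
gripper_force: 39.5
s -0.1477 y -0.2356 z 0.2948 toolx -169.8 [-0.33  0.05  1.93  0.01  1.14 -2.09]
[{'xyz': [0.5263, -0.2332, 0.0402], 'score': 0.91}] [{'xyz': [0.5169, -0.0899, 0.146], 'score': 0.85}]
```

View pics/c7.png

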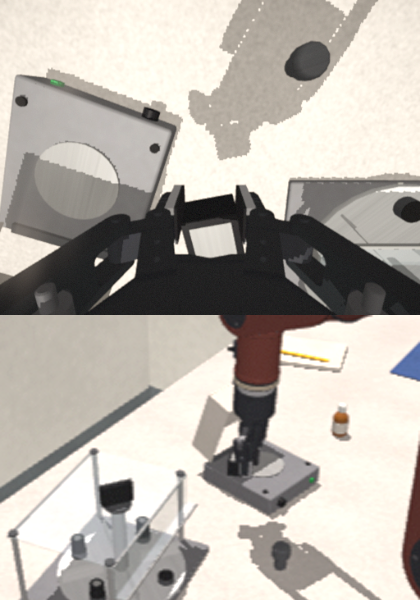

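```bash
python3 - <<'E'
from h import *
np.set_printoptions(precision=4,suppress=True)
o,T=st(); k=512/420
im=cv2.imread('pics/wrist7.png'); g=cv2.GaussianBlur(cv2.cvtColor(im,cv2.COLOR_BGR2GRAY),(3,3),0)
E=cv2.Canny(g,25,70); v,u=np.nonzero(E)
W=np.array([ray('wrist',a,b,.043)[:2] for a,b in zip(u,v)])
best=(0,)
for x in np.arange(.53,.58,.001):
  for y in np.arange(-.25,-.2,.001):
    n=(abs(np.hypot(W[:,0]-x,W[:,1]-y)-.045)<.0012).sum()
    if n>best[0]: best=(n,x,y)
print('stage',best)
c=np.array([ray('wrist',a*k,b*k,.1458) for a,b in [(190,222),(236,220),(242,253),(192,257)]]); print(c, c.mean(0)-o['eef_pos'], (c.mean(0)-o['eef_pos'])@T)
print('ctr ray',ray('wrist',77*k,181*k,.043))
E
```

```text
s -0.1479 y -0.2346 z 0.2941 toolx -169.8 [-0.33  0.05  1.93  0.01  1.14 -2.09]Traceback (most recent call last):
  File "<stdin>", line 6, in <module>
  File "h.py", line 14, in ray
    i=arm.camera_info(c); f=192/np.tan(np.radians(i['vfov'])/2)
ValueError: time passes only in moves, steps and waits
```

```bash
cat >> h.py <<'E'
_C={}
def ray(c,u,v,z):
    i=_C.setdefault(c,None) or _C.update({c:arm.camera_info(c)}) or _C[c]; f=192/np.tan(np.radians(i['vfov'])/2)
    d=rm(i['rotation'])@np.array([(u-i['cx'])/f,(v-i['cy'])/f,1]); e=np.array(i['eye'])
    return e+d*(z-e[2])/d[2]
E
python3 - <<'E'
from h import *
np.set_printoptions(precision=4,suppress=True)
o,T=st(); k=512/420
im=cv2.imread('pics/wrist7.png'); g=cv2.GaussianBlur(cv2.cvtColor(im,cv2.COLOR_BGR2GRAY),(3,3),0)
E=cv2.Canny(g,25,70); v,u=np.nonzero(E)
W=np.array([ray('wrist',a,b,.043)[:2] for a,b in zip(u,v)])
best=(0,)
for x in np.arange(.53,.58,.001):
  for y in np.arange(-.25,-.2,.001):
    n=(abs(np.hypot(W[:,0]-x,W[:,1]-y)-.045)<.0012).sum()
    if n>best[0]: best=(n,x,y)
print('stage',best)
c=np.array([ray('wrist',a*k,b*k,.1458) for a,b in [(190,222),(236,220),(242,253),(192,257)]]); print(c, c.mean(0)-o['eef_pos'], (c.mean(0)-o['eef_pos'])@T)
print('ctr ray',ray('wrist',77*k,181*k,.043))
E
```

```text
s -0.1479 y -0.2346 z 0.2941 toolx -169.8 [-0.33  0.05  1.93  0.01  1.14 -2.09]
stage (np.int64(348), np.float64(0.554), np.float64(-0.22599999999999998))
[[ 0.5142 -0.0991  0.1458]
 [ 0.508  -0.0719  0.1458]
 [ 0.5305 -0.0632  0.1458]
 [ 0.5391 -0.094   0.1458]] [ 0.0184  0.0069 -0.1483] [-0.0163  0.0033  0.1487]
ctr ray [ 0.5523 -0.2255  0.043 ]
```

```bash
python3 -m crank '{"dp":[[0,-0.5,0],[-0.02,-0.95,0],[-0.02,-0.95,0],[-0.02,-0.95,0],[-0.02,-0.95,0],[0,-0.8,0.3],[0,-0.5,0.5],[0,-0.2,0.6],[0,0,0.6],[0,0,0.5],[0,0,0.25],[0,0,0]],"turn":[0,0,0,0,0,0,0,0,0,0,0,0],"fingers":[20,20,20,20,20,20,20,20,20,20,20,20]}'
python3 - <<'E'
from h import *
np.set_printoptions(precision=4,suppress=True)
o=arm.get_obs(); T=rm(o['tool_rot']); print(o['eef_pos'],o['qpos'])
im,d=snap('wrist','wrist8.png'); side=arm.grab_frame('side')[0]; cv2.imwrite('pics/side8.png',side[:,:,::-1])
print(arm.boxes_of('side','block_center')[:2],arm.boxes_of('wrist','block_center')[:2])
A=cv2.resize(im[:,:,::-1],(420,315)); B=cv2.resize(side[120:210,240:360,::-1],(420,315),interpolation=2)
cv2.imwrite('pics/c8.png',cv2.convertScaleAbs(np.hstack([A,B])[:, :800],alpha=1.2))
E
```

```text
time_s: 25.42
eef_pos: [0.5334, -0.2299, 0.2239]
tool_rot: [-0.28, 3.11, 0.006]
ft_force: [-1.2, 1.1, -1.2]
opening: 0.0357
gripper_force: 39.5
[ 0.5334 -0.2299  0.2239] [-0.5467  0.3079  1.7859  0.0166  1.0346 -2.3053]
[{'xyz': [0.5612, -0.2043, 0.0693], 'score': 0.4}, {'xyz': [0.6017, -0.1922, 0.0427], 'score': 0.39}] [{'xyz': [0.5451, -0.2239, 0.0759], 'score': 0.84}]
```

View pics/c8.png

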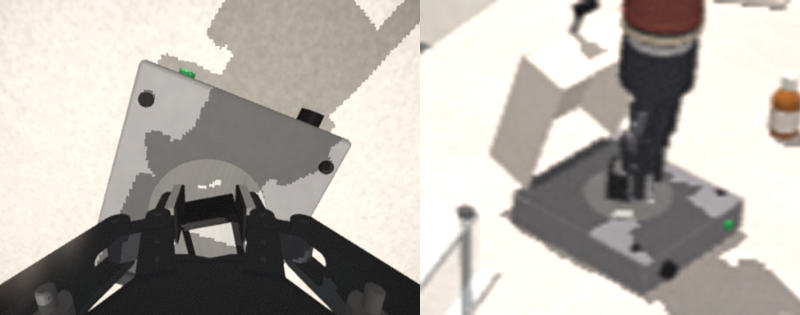

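```bash
python3 -m crank '{"dp":[[0,0,0.04],[0,0,0.04],[0,0,0.02],[0,0,0]],"turn":[0,0,0,0],"fingers":[20,20,20,20]}' 30; python3 -c "
from h import *
o=arm.get_obs();print(o['eef_pos'])"
```

```text
time_s: 26.12
eef_pos: [0.5335, -0.2304, 0.2219]
tool_rot: [-0.279, 3.109, 0.005]
ft_force: [-1.0, -0.2, -1.5]
opening: 0.0354
gripper_force: 39.5
[ 0.53353638 -0.2304117   0.22191869]
```

```bash
python3 -m crank '{"dp":[[0,0,0.03],[0,0,0.02],[0,0,0]],"turn":[0,0,0],"fingers":[20,20,20]}'
```

```text
time_s: 26.5
eef_pos: [0.5336, -0.2304, 0.2217]
tool_rot: [-0.279, 3.109, 0.005]
ft_force: [-5.1, 2.7, 7.1]
opening: 0.0354
gripper_force: 40.5
```

```bash
python3 -m crank '{"dp":[[0,0,0],[0,0,0],[0,0,0],[0,0,0],[0,0,0],[0,0,-0.3],[0,0,-0.9],[0,0,-1],[0,0,-1],[0,0,-1],[0,0,-1],[0,0,-1]],"turn":[0,0,0,0,0,0,0,0,0,1,1,0.87],"fingers":[44,50,70,100,100,100,100,100,100,100,100,100]}'
python3 -m crank '{"dp":[[0.8,0,-1],[0.8,0,-1],[0,0,-0.4],[0,0,0]],"turn":[0,0,0,0],"fingers":[100,100,100,100]}'
python3 - <<'E'
from h import *
np.set_printoptions(precision=4,suppress=True)
o=arm.get_obs(); i=arm.camera_info('wrist'); print(o['eef_pos'],o['qpos'],rm(o['tool_rot']))
im,d=snap('wrist','wrist9.png'); P=cloud('wrist',d,i); np.save('w9.npy',P)
for q in ('hood_roll','block_center','stage'): print(q,[(x['xyz'],x['score']) for x in arm.boxes_of('wrist',q)[:2]])
im2,d2=snap('side','side9.png'); 
for q in ('hood_roll','block_center'): print(q,[(x['xyz'],x['score']) for x in arm.boxes_of('side',q)[:2]])
q=P[(P[...,2]>.205)&(P[...,2]<.25)&(P[...,0]>.57)&(P[...,0]<.7)&(P[...,1]<-.17)&(P[...,1]>-.3)]; print(len(q),q.min(0) if len(q) else '',q.max(0) if len(q) else '')
cv2.imwrite('pics/w9c.png',cv2.convertScaleAbs(cv2.resize(im[:,:,::-1],(640,480)),alpha=1.3))
E
```

```text
time_s: 28.0
eef_pos: [0.5305, -0.2311, 0.3772]
tool_rot: [0.264, 3.111, 0.01]
ft_force: [0.5, -0.6, -0.0]
opening: 0.0856
gripper_force: 0.0
time_s: 28.5
eef_pos: [0.4903, -0.225, 0.4359]
tool_rot: [0.258, 3.109, 0.008]
ft_force: [-0.0, -0.1, -0.9]
opening: 0.0854
gripper_force: 0.0
[ 0.4903 -0.225   0.4359] [-0.5808 -0.0116  1.7185  0.0151  1.4183 -1.9881] [[-0.9861  0.1648  0.0218]
 [ 0.1649  0.9863  0.0035]
 [-0.0209  0.0071 -0.9998]]
hood_roll [([0.6035, -0.2287, 0.1825], 0.88)]
block_center [([0.5495, -0.2266, 0.0745], 0.8)]
stage [([0.5743, -0.229, 0.0385], 0.7)]
hood_roll [([0.6252, -0.2222, 0.1546], 0.61)]
block_center []
0
```

View pics/w9c.png

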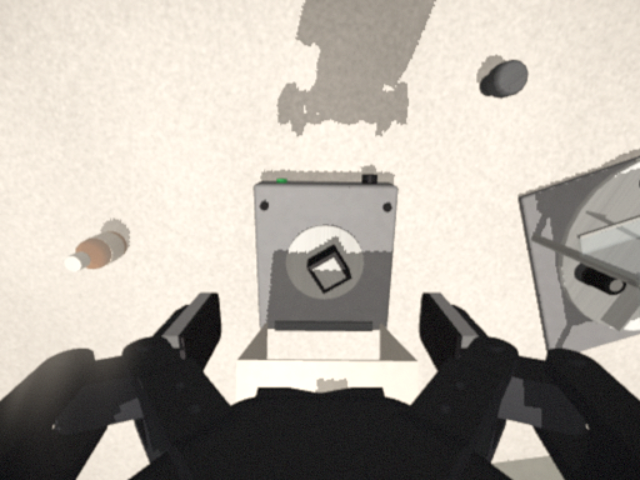

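The block stands upright on the stage, at about (328,271) px against the stage's centre at (325,261) px. The hood is open behind it. Next I'll work out the block's centring and the roll's position numerically.

```bash
python3 - <<'E'
from h import *
np.set_printoptions(precision=4,suppress=True)
b=ray('wrist',328*.8,271*.8,.073); s=ray('wrist',325*.8,261*.8,.043); print('block',b,'stage',s)
L=[]
for c,(u0,u1,v0,v1) in {'scene':(168,196,146,170),'side':(274,302,112,134)}.items():
    im=cv2.imread(f'pics/{c}0.png')[v0:v1,u0:u1]; g=im.max(2); P=np.load(c+'0.npy')[v0:v1,u0:u1]
    n,lab,stt,cen=cv2.connectedComponentsWithStats((g<60).astype(np.uint8))
    print(c,g.min(),stt.tolist(),cen)
    k=1+np.argmax(stt[1:,4]); vv,uu=np.nonzero(lab==k)
    for r in sorted(set(vv)): print(r+v0,uu[vv==r].min()+u0,uu[vv==r].max()+u0,P[r,int(np.median(uu[vv==r]))])
for c in('scene','side'):
    P=np.load(c+'0.npy').reshape(-1,3)
    q=P[(P[:,2]>.13)&(P[:,2]<.2)&(P[:,0]>.55)&(P[:,0]<.75)&(P[:,1]<-.12)&(P[:,1]>-.32)]
    for z in (.14,.16,.18,.19): m=q[abs(q[:,2]-z)<.006]; print(c,z,len(m),m.min(0)[:2],m.max(0)[:2],np.median(m,0)[:2]) if len(m) else 0
E
```

```text
block [ 0.5519 -0.2231  0.073 ] stage [ 0.5508 -0.2254  0.043 ]
scene 18 [[0, 0, 28, 24, 637], [8, 8, 7, 7, 34], [11, 19, 1, 1, 1]] [[13.6436 11.5118]
 [10.8824 11.0588]
 [11.     19.    ]]
154 176 178 [ 0.6189 -0.248   0.2353]
155 176 179 [ 0.624  -0.244   0.2383]
156 176 181 [ 0.6253 -0.2395  0.2375]
157 176 182 [ 0.6248 -0.2367  0.2337]
158 177 182 [ 0.6304 -0.2322  0.2376]
159 178 182 [ 0.6284 -0.2309  0.2312]
160 179 181 [ 0.6311 -0.2292  0.2301]
side 17 [[0, 0, 28, 22, 600], [10, 8, 6, 5, 16]] [[13.525  10.525 ]
 [12.5625  9.5625]]
120 287 289 [ 0.617  -0.2399  0.2384]
121 285 289 [ 0.6157 -0.2311  0.2387]
122 284 288 [ 0.6196 -0.2313  0.2338]
123 285 286 [ 0.6221 -0.2291  0.2302]
124 285 285 [ 0.6207 -0.227   0.2277]
scene 0.14 135 [ 0.6108 -0.3135] [ 0.6758 -0.1636] [ 0.6584 -0.2182]
scene 0.16 129 [ 0.6011 -0.3097] [ 0.6678 -0.1596] [ 0.652  -0.2152]
scene 0.18 279 [ 0.5741 -0.3119] [ 0.6632 -0.1584] [ 0.6162 -0.2234]
scene 0.19 407 [ 0.5821 -0.3116] [ 0.6622 -0.1584] [ 0.625  -0.2257]
side 0.14 61 [ 0.5874 -0.3126] [ 0.6695 -0.1683] [ 0.6306 -0.176 ]
side 0.16 48 [ 0.5794 -0.308 ] [ 0.6652 -0.1652] [ 0.6251 -0.1738]
side 0.18 134 [ 0.5725 -0.3062] [ 0.6588 -0.1631] [ 0.5952 -0.2156]
side 0.19 318 [ 0.5742 -0.3134] [ 0.6532 -0.1625] [ 0.6093 -0.23  ]
```

```bash
python3 -m crank '{"dp":[[-0.6,0.06,0],[-0.9,0.06,0],[-0.9,0.06,0],[-0.9,0.06,0],[-0.9,0.06,0],[-0.7,0.06,0],[-0.24,0,0],[0,0,0]],"turn":[0,0,0,0,0,0,0,0],"fingers":[100,100,100,100,100,100,100,100]}' 30
python3 - <<'E'
from h import *
np.set_printoptions(precision=4,suppress=True)
o=arm.get_obs(); T=rm(o['tool_rot']); i=arm.camera_info('wrist'); print(o['eef_pos'],o['ft_force'])
im,d=snap('wrist','wrist10.png'); P=cloud('wrist',d,i); print([(x['xyz'],x['score']) for x in arm.boxes_of('wrist','hood_roll')[:2]])
X=(P-o['eef_pos'])@T
m=(P[...,2]>.205)&(P[...,2]<.25)&(abs(X[...,1])<.035)&(abs(X[...,0])<.08)&(d>0); q=P[m]; print(len(q))
if len(q):
    t=q[q[:,2]>q[:,2].max()-.006]; print('top',q[:,2].max(),t.mean(0)); x=X[m]; r=x[q[:,2]>.222]; print('tool frame roll',r.min(0),r.max(0),r.mean(0))
E
```

```text
time_s: 29.85
eef_pos: [0.6185, -0.237, 0.4368]
tool_rot: [0.258, 3.113, 0.01]
ft_force: [0.3, -0.6, -0.0]
opening: 0.0853
gripper_force: 0.0
[ 0.6185 -0.237   0.4368] [ 0.2512 -0.5886 -0.01  ]
[([0.615, -0.2354, 0.1899], 0.58)]
797
top 0.238758986283912 [ 0.6198 -0.2396  0.2361]
tool frame roll [-0.007  -0.0158  0.198 ] [0.0089 0.0078 0.2105] [ 0.0026 -0.0039  0.2016]
```

```bash
python3 -m crank '{"dp":[[0.04,-0.16,0.6],[0,0,0.8],[0,0,0.6],[0,0,0],[0,0,0],[0,0,0],[0,0,0],[0,0,0],[0,0,0]],"turn":[0,0,0,0,0,0,0,0,0],"fingers":[100,100,100,60,40,20,10,10,10]}' 30
python3 - <<'E'
import numpy as np
R=np.hypot(.18,.052); a0=1.541; a1=.281
da=np.r_[.02,.04,[.055]*20,.045,.03,.015,.01]; da=np.r_[da,[.01]]; print(da.sum())
a=a0-np.r_[0,np.cumsum(da)]; f=R*np.cos(a); z=R*np.sin(a); df=np.diff(f); dz=np.diff(z)
x=(df-.021*dz)/.025; Z=(-dz-.021*df)/.025
print([[round(p,2),0,round(q,2)] for p,q in zip(x,Z)])
E
```

```text
time_s: 31.08
eef_pos: [0.6178, -0.2404, 0.3885]
tool_rot: [0.258, 3.11, 0.01]
ft_force: [0.5, 4.3, 5.6]
opening: 0.0232
gripper_force: 31.3
1.27
[[np.float64(0.15), 0, np.float64(0.0)], [np.float64(0.3), 0, np.float64(0.01)], [np.float64(0.41), 0, np.float64(0.04)], [np.float64(0.41), 0, np.float64(0.06)], [np.float64(0.4), 0, np.float64(0.08)], [np.float64(0.4), 0, np.float64(0.11)], [np.float64(0.39), 0, np.float64(0.13)], [np.float64(0.38), 0, np.float64(0.15)], [np.float64(0.38), 0, np.float64(0.17)], [np.float64(0.37), 0, np.float64(0.19)], [np.float64(0.35), 0, np.float64(0.21)], [np.float64(0.34), 0, np.float64(0.23)], [np.float64(0.33), 0, np.float64(0.25)], [np.float64(0.31), 0, np.float64(0.27)], [np.float64(0.3), 0, np.float64(0.28)], [np.float64(0.28), 0, np.float64(0.3)], [np.float64(0.27), 0, np.float64(0.31)], [np.float64(0.25), 0, np.float64(0.33)], [np.float64(0.23), 0, np.float64(0.34)], [np.float64(0.21), 0, np.float64(0.35)], [np.float64(0.19), 0, np.float64(0.36)], [np.float64(0.17), 0, np.float64(0.37)], [np.float64(0.12), 0, np.float64(0.31)], [np.float64(0.08), 0, np.float64(0.21)], [np.float64(0.04), 0, np.float64(0.11)], [np.float64(0.02), 0, np.float64(0.07)], [np.float64(0.02), 0, np.float64(0.07)]]
```

Gripped: the opening is 23 mm, which matches the 24 mm roll. I'll lower it in stages and read the force after each.

```bash
python3 -m crank '{"dp":[[0.15,0,0],[0.3,0,0.01],[0.41,0,0.04],[0.41,0,0.06],[0.4,0,0.08],[0.4,0,0.11],[0.39,0,0.13],[0.38,0,0.15],[0.38,0,0.17]],"turn":[0,0,0,0,0,0,0,0,0],"fingers":[10,10,10,10,10,10,10,10,10]}'; python3 -c "
from h import *
print(arm.get_obs()['eef_pos'])"
```

```text
time_s: 32.2
eef_pos: [0.5384, -0.2264, 0.3668]
tool_rot: [0.258, 3.111, 0.013]
ft_force: [4.2, 6.9, 0.6]
opening: 0.0235
gripper_force: 31.5
[ 0.53835932 -0.22636554  0.36680297]
```

```bash
python3 -m crank '{"dp":[[0.37,0,0.19],[0.35,0,0.21],[0.34,0,0.23],[0.33,0,0.25],[0.31,0,0.27],[0.3,0,0.28],[0.28,0,0.3],[0.27,0,0.31],[0.25,0,0.33]],"turn":[0,0,0,0,0,0,0,0,0],"fingers":[10,10,10,10,10,10,10,10,10]}'; python3 -m crank '{"dp":[[0.23,0,0.34],[0.21,0,0.35],[0.19,0,0.34],[0.15,0,0.3],[0.1,0,0.25],[0.06,0,0.15],[0,0,0]],"turn":[0,0,0,0,0,0,0],"fingers":[10,10,10,10,10,10,10]}'
```

```text
time_s: 33.33
eef_pos: [0.4701, -0.2142, 0.3057]
tool_rot: [0.258, 3.112, 0.015]
ft_force: [2.5, 8.6, 2.2]
opening: 0.0234
gripper_force: 31.8
time_s: 34.2
eef_pos: [0.4475, -0.2101, 0.2614]
tool_rot: [0.258, 3.114, 0.015]
ft_force: [3.3, 6.4, -1.7]
opening: 0.0234
gripper_force: 31.5
```

```bash
python3 -m crank '{"dp":[[0.03,0,0.12],[0.03,0,0.1],[0.02,0,0.06],[0,0,0]],"turn":[0,0,0,0],"fingers":[10,10,10,10]}'; python3 -m crank '{"dp":[[0.01,0,0.05],[0,0,0]],"turn":[0,0],"fingers":[10,10]}'
```

```text
time_s: 34.7
eef_pos: [0.4454, -0.2097, 0.2545]
tool_rot: [0.258, 3.115, 0.015]
ft_force: [0.6, 7.7, 0.1]
opening: 0.0232
gripper_force: 31.8
time_s: 34.95
eef_pos: [0.4451, -0.2097, 0.2533]
tool_rot: [0.258, 3.115, 0.015]
ft_force: [0.2, 7.5, 1.1]
opening: 0.0231
gripper_force: 32.0
```

```bash
python3 -m crank '{"dp":[[0.01,0,0.04],[0,0,0.04],[0,0,0]],"turn":[0,0,0],"fingers":[10,10,10]}'; python3 -m crank '{"dp":[[0,0,0.03],[0,0,0.03],[0,0,0]],"turn":[0,0,0],"fingers":[10,10,10]}'
```

```text
time_s: 35.33
eef_pos: [0.4447, -0.2096, 0.2511]
tool_rot: [0.258, 3.116, 0.015]
ft_force: [-2.2, 7.7, 1.9]
opening: 0.0235
gripper_force: 32.1
time_s: 35.7
eef_pos: [0.4444, -0.2096, 0.2497]
tool_rot: [0.258, 3.117, 0.016]
ft_force: [-4.1, 7.1, 4.0]
opening: 0.0235
gripper_force: 32.4
```

```bash
python3 -m crank '{"dp":[[0,0,0.04],[0,0,0.04],[0,0,0]],"turn":[0,0,0],"fingers":[10,10,10]}'; python3 -m crank '{"dp":[[0,0,0.04],[0,0,0.04],[0,0,0]],"turn":[0,0,0],"fingers":[10,10,10]}'
```

```text
time_s: 36.08
eef_pos: [0.4446, -0.2096, 0.2494]
tool_rot: [0.258, 3.118, 0.016]
ft_force: [-12.5, 11.8, 19.2]
opening: 0.0232
gripper_force: 34.1
time_s: 36.45
eef_pos: [0.4448, -0.2097, 0.249]
tool_rot: [0.257, 3.118, 0.016]
ft_force: [-17.3, 15.0, 33.9]
opening: 0.0232
gripper_force: 35.9
```

The force climbed to 34 N while the tool stopped moving down, so the hood is on its stop. I'll release and back off.

```bash
python3 -m crank '{"dp":[[0,0,-0.06],[0,0,0],[0,0,0],[0,0,0],[0,0,0],[0,0,-0.5],[0,0,-1],[0,0,-1],[0.5,0,-1],[0.5,0,-1],[0,0,-1],[0,0,0]],"turn":[0,0,0,0,0,0,0,0,0,0,0,0],"fingers":[10,40,70,100,100,100,100,100,100,100,100,100]}'
python3 - <<'E'
from h import *
np.set_printoptions(precision=4,suppress=True)
o=arm.get_obs(); print(o['eef_pos'])
ex=np.array([.9863,-.165]); ey=np.array([.165,.9863]); H=np.array([.6275,-.2382])
for c in ('scene','side','wrist'):
    i=arm.camera_info(c); im,d=snap(c,c+'11.png'); P=cloud(c,d,i)[d>0]
    f=-(P[:,:2]-H)@ex; l=(P[:,:2]-H)@ey
    m=(f>.01)&(f<.135)&(abs(l)<.06)&(P[:,2]>.09)&(P[:,2]<.125)
    if m.sum()>50:
        A=np.c_[f[m],np.ones(m.sum())]; k=np.linalg.lstsq(A,P[m,2],rcond=None)[0]; print(c,m.sum(),'slope',k,'z mean',P[m,2].mean())
    m=(f>.165)&(f<.195)&(abs(l)<.02)&(P[:,2]>.075)&(P[:,2]<.13)
    if m.sum(): print('  roll top',P[m,2].max(),np.percentile(P[m,2],90))
E
```

```text
time_s: 37.95
eef_pos: [0.4192, -0.2079, 0.3887]
tool_rot: [0.258, 3.107, 0.005]
ft_force: [-0.0, -0.3, -1.1]
opening: 0.0853
gripper_force: 0.0
[ 0.4192 -0.2079  0.3887]
scene 1024 slope [0.0018 0.1017] z mean 0.10182417767313737
  roll top 0.10486805190334203 0.10329357286233998
side 653 slope [0.004 0.104] z mean 0.10432570483194614
  roll top 0.10684683160006181 0.10402379108939268
wrist 5853 slope [0.0001 0.1024] z mean 0.10241030525746876
  roll top 0.10337011462604162 0.10236819272590555
```

```bash
python3 -c "
from cell import arm
print(arm.finish_job())"
```

```text
the job is handed in; nothing more can be done
None
```

I handed the job in at about 38 s: the block stands on the stage about 2.5 mm off centre, the hood is level on its stop, and the arm is clear. I never closely re-checked the round specimens after turning the carousel, but nothing touched them. The block stood corner-first in its bay, not side-first as the sheet says, so I squared it with one finger and gripped it near-vertically because the moves allow no direct tilt.

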